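# Find the soft foam rest by feel and set it on the banding wheel

## Task

Of the three look-alike foam rests on the modelling board one is soft and two are firm: feel for the soft one by pressing about a centimetre into the foam from above and holding a moment. Then stand the soft rest, foam up, in the middle of the banding wheel, let go and press a centimetre into it there once more to prove that it gives easily under a fragile figure; leave the two firm ones standing where they are.

Things in the scene. Friction and masses are not known exactly. Their poses are not given: they have to be found in the camera images.
- pad_a: one of three look-alike loose foam rests, 60 mm high in all, 0.2 to 0.4 kg: a striped plywood block 60 long (its x) x 46 wide (its y) x 30 mm high, with a dark blue-grey foam cushion 56 x 42 mm on it. Stands on the plywood modelling board (top 12 mm above the table). Origin: middle of the foam's top face, z up; it sinks with the foam. Pick it up by the plywood, across the 46 mm.
- pad_b: another such foam rest, same looks, size, origin and axes as pad_a. In all three the foam can be pressed straight down by up to 15 mm and springs back. Pressed in by 10 mm, the soft rest pushes back with about 3 N, the two firm ones with about 12 N (about 1 N at first touch, then rising evenly).
- pad_c: the third foam rest, same looks, size, origin and axes as pad_a. Which of the three is the soft one changes neither looks nor weight: it must be felt.
- wheel_top (a point): middle of the flat top of the banding wheel, a potter's low turntable that does not turn (brake on) and is fixed to the board: an aluminium disc 180 mm across and 14 mm thick with ring grooves on a green foot, its top 60 mm above the board (72 mm above the table); z up
Not all that is in view belongs to the job. Leave any pink, purple or yellow look-alike of the part that bears pad_b alone.

How it is judged:
On the way, in this order (a step that is already met when the one before it is completed fails the run):
1. on the board, the foam of at least one rest, standing upright, is pressed in by more than 6 mm for 0.2 s (((height (world z) of pad_a below 0.066 m and angle between pad_a's own z axis and vertical below 0.17 rad) or (height (world z) of pad_b below 0.066 m and angle between pad_b's own z axis and vertical below 0.17 rad) or (height (world z) of pad_c below 0.066 m and angle between pad_c's own z axis and vertical below 0.17 rad))), for 0.2 s.
2. a rest standing in the middle of the wheel has its foam pressed in by more than 7 mm for 0.2 s and pushes back with less than 6.5 N, as only the soft one does (((horizontal distance between pad_a and wheel_top below 0.035 m and angle between pad_a's own z axis and vertical below 0.17 rad and z of pad_a in the frame of wheel_top between 0.04 and 0.053 m and contact force between anything else and pad_a between 1 and 6.5 N) or (horizontal distance between pad_b and wheel_top below 0.035 m and angle between pad_b's own z axis and vertical below 0.17 rad and z of pad_b in the frame of wheel_top between 0.04 and 0.053 m and contact force between anything else and pad_b between 1 and 6.5 N) or (horizontal distance between pad_c and wheel_top below 0.035 m and angle between pad_c's own z axis and vertical below 0.17 rad and z of pad_c in the frame of wheel_top between 0.04 and 0.053 m and contact force between anything else and pad_c between 1 and 6.5 N))), for 0.2 s.
At the end, for the whole second after the job is handed in: The rest that was proved soft stands still and upright (within 10 degrees), foam up and sprung back, on the banding wheel's disc, its centre within 35 mm of the wheel's centre; the two others stand upright within 30 mm of where they started (((horizontal distance between pad_a and wheel_top below 0.035 m and angle between each of pad_a, pad_b, pad_c's own z axis and vertical below 0.17 rad and z of pad_a in the frame of wheel_top between 0.055 and 0.066 m and linear speed of pad_a below 0.02 m/s and distance of each of pad_b, pad_c from where it was at the start of the episode below 0.03 m) or (horizontal distance between pad_b and wheel_top below 0.035 m and angle between each of pad_b, pad_a, pad_c's own z axis and vertical below 0.17 rad and z of pad_b in the frame of wheel_top between 0.055 and 0.066 m and linear speed of pad_b below 0.02 m/s and distance of each of pad_a, pad_c from where it was at the start of the episode below 0.03 m) or (horizontal distance between pad_c and wheel_top below 0.035 m and angle between each of pad_c, pad_a, pad_b's own z axis and vertical below 0.17 rad and z of pad_c in the frame of wheel_top between 0.055 and 0.066 m and linear speed of pad_c below 0.02 m/s and distance of each of pad_a, pad_b from where it was at the start of the episode below 0.03 m))); the robot touches nothing.
It also fails if it takes over 67 s, if anything falls off the work surface, if the arm or the gripper's body presses on something with over 40 N, if the wrist force passes 120 N, or if a joint passes its speed limit or range.

## Robot

A 7-joint arm with a two-finger parallel gripper is mounted at the origin on the work surface. World frame = base frame: x ahead of the robot, y to its left, z up, the work surface at z = 0. Lengths are in m, angles in rad, forces in N, time in s.
With the tool pointing down it reaches from about 0.4 to 0.85 m from the base axis. Payload 10.4 kg.
Tool frame: the origin (TCP) lies at the very end of the fingers, on their centre line; the grasp point (between the pads) lies 19 mm behind it; z points along the fingers, y is the line along which they close (so a half turn about z gives the same grasp; the last joint's range is limited). The gripper opens to 85 mm and grips with 20 to 120 N. Pads are 22 mm wide; open, the fingers measure 114 mm over their backs; the gripper's body (76 mm by 85 mm) begins 54 mm behind the grasp point. The pads swing forward as they close: fully open they stand 13 mm farther back than shut.
Start: joints at [-1.297, 0.332, -0.065, 1.46, 0.022, 1.35, -0.088], TCP at [0.183, 0.598, 0.231] pointing down, gripper open.
Joint ranges: [-2.6, 2.6], [-0.5, 2.12], [-1.47, 1.34], [0.16, 2.42], [-1.27, 4.41], [0.06, 2.06], [-2.6, 2.6]. Speed limits (rad/s): [2.22, 2.22, 2.79, 2.79, 3.14, 3.14, 3.14].

## Interface

Orientations are given as a unit quaternion [x, y, z, w].
In Python, from workcell import manip, vision, order gives the robot as it stands. The module is installed in compiled form; this text tells all that it offers.
- The arm moves only by the tool move_arm, never from a script. Its argument "motion" is a list of rows, each a list of 3 entries, a list of its own where there are three numbers: the shift along the tool's x, y, z scaled (see below), then the turn, a rotation vector about the tool's x, y, z scaled (see below), then the opening, from -1 (shut) to 1 (fully open). In form: [[[dx, dy, dz], [wx, wy, wz], hand], ...]. A call has 1 to 12 rows; each row shifts and turns the commanded pose from where the row before left it, along the tool's axes as they then stand; what a row does not reach is not made up. The controller multiplies each number of a shift by 0.75 m and each number of a turn by pi/4 rad. A row lasts 1/10 s, in which the tool goes at most 50 mm and 8.59 degrees, less where a joint would pass 70% of its speed; a pose out of reach is approached as far as the arm can. A call with a number of a shift or a turn outside -1 to 1 is refused whole. A call with a gripper value outside its range is refused whole. The fingers move at their own pace and stop on an object; "newtons" is the grip in N (left out, the last holds). Time passes only in rows, so rows that do not move let the fingers close. It gives the time, the measured TCP pose, the force, the opening and the grip force at its end, in the units of the state.
- manip.get_obs(): the state, without advancing time (a new reading comes with each control period).
- vision.camera(name): name is "scene" or "top" or "wrist"; returns a dict with "pixels" (420x560x3 uint8, red, green, blue), "fx", "fy", "cx", "cy" (pixels), "k1" (the pictures are not rectified: a ray, as slopes to the right and down, at radius r is drawn at 1 + k1 r^2 times it, then the intrinsics apply), "R" (3x3) and "t" (3): a world point X has camera coordinates R X + t. Camera axes: x right, y down, z forward; pixel columns grow to the right and rows downward; lengths in m; the calibration is good to about 2 mm. A picture is of the moment at which its call begins. There is no depth.
- order.hand_in(): hands the job in; it is judged then, once.
The state is a dict: "clock": time; "joint_pos": joint angles; "joint_velocities": joint speeds; "tau": joint torques, N m; "position": TCP position; "ee_rot": TCP orientation; "ft_force": force on the tool from outside, world axes, zero at the start; "torque": the same for the moment, N m; "grip_width": opening from 0.0 (shut) to 1.0 (fully open); "grasp_force": force on a finger pad.
Only numpy, scipy, OpenCV 4.12 (cv2) and the standard library are available. Lean on these libraries where they do the work, as an engineer would, in place of code of your own. Each camera call takes 0.05 s, during which the arm holds its last target. There are 200 camera calls.

## Working session

There is one attempt and no reset: what is moved stays moved. The work goes in short steps, Python scripts to look and compute and a tool call to move; the robot and the scene stay as the last step left them, time stands still between calls to the robot, and variables do not carry over. Pictures are saved under pics/ and viewed, at most 10 in all, crops included, and the job is handed in when it is done.

Besides the shell and the picture viewer there is one more tool, called after "Emit:" by a JSON object that holds its "api" and its "payload". move_arm: Moves the arm, as the interface text tells. Its arguments: {"type":"object","properties":{"motion":{"type":"array"},"newtons":{"type":"number"}},"required":["motion"]}

```bash
mkdir -p pics
python3 - <<'E'
from workcell import manip, vision
import cv2,numpy as np
o=manip.get_obs(); print(o)
for n in("top","scene"):
    c=vision.camera(n); cv2.imwrite(f"pics/{n}0.png",c["pixels"][:,:,::-1]); np.savez(f"{n}0.npz",**c)
    print(n,c["fx"],c["fy"],c["cx"],c["cy"],c["k1"],c["R"],c["t"])
E
```

```text
{'clock': 0.0, 'joint_pos': array([-1.29659347,  0.33289707, -0.06472012,  1.46095862,  0.02161471,
        1.34991522, -0.08851403]), 'joint_velocities': array([ 6.15936829e-05, -7.84299859e-04, -3.36622406e-04, -2.68618244e-03,
        4.90024539e-04, -1.09578732e-03,  8.49569640e-04]), 'tau': array([-5.83805013e-04, -6.25453806e+01,  4.88274184e-02, -3.91602337e+01,
        1.61430269e-02,  1.00747019e-02, -3.12023133e-05]), 'position': array([0.18267559, 0.59730035, 0.230492  ]), 'ee_rot': array([ 1.47842651e-01,  9.89010618e-01, -7.37567728e-04, -7.11359413e-05]), 'ft_force': array([ 0.69011316, -0.33510195, -0.30735485]), 'torque': array([0.0078045 , 0.04783654, 0.03097377]), 'grasp_force': 0.0, 'grip_width': 1.0017852466827761}
top 517.9459121332154 517.9459121332154 282.50107002576925 215.16466170833212 -0.06426659535518557 [[ 0.00446597 -0.99981697 -0.01860305]
 [-0.98416921 -0.00109849 -0.17722798]
 [ 0.17717511  0.01910004 -0.98399399]] [-0.01964227  0.43500687  1.09500995]
scene 479.22257973376225 479.22257973376225 277.4409803868661 208.44043466165724 0.045320424412531965 [[ 0.04023376  0.9991235   0.01155319]
 [ 0.84545656 -0.02787883 -0.53331602]
 [-0.53252648  0.03122503 -0.84583719]] [ 0.01714798 -0.30983935  1.25528898]
```

View pics/top0.png

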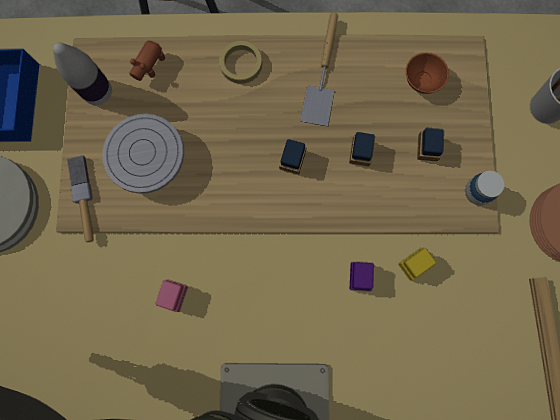

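View pics/scene0.png

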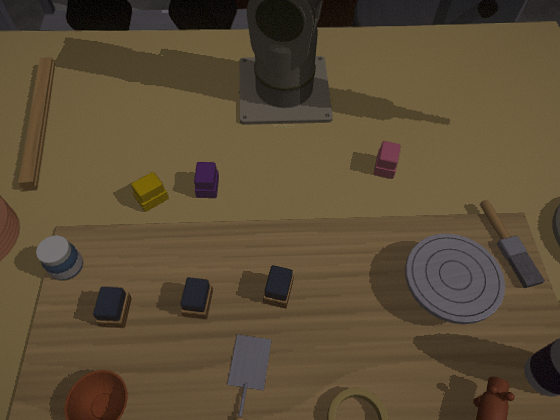

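The top view shows three navy rests at about (293,155), (363,148) and (432,143), with the wheel at (143,153). The scene view shows the rests at (279,286), (197,297) and (111,306), with the wheel at (455,277). The pink, purple and yellow ones are decoys off the board.

```bash
cat > h.py <<'E'
import cv2,numpy as np
def ray(c,px):
    K=np.array([[c["fx"],0,c["cx"]],[0,c["fy"],c["cy"]],[0,0,1]],float)
    p=cv2.undistortPoints(np.array(px,float).reshape(-1,1,2),K,np.array([float(c["k1"]),0,0,0])).reshape(-1,2)
    return np.c_[p,np.ones(len(p))]@c["R"], -c["R"].T@c["t"]
def plane(c,px,z):
    d,C=ray(c,px); return C+d*((z-C[2])/d[:,2])[:,None]
def rect(c,cnt,z):
    P=plane(c,cnt.reshape(-1,2),z)[:,:2]
    (x,y),(w,h),a=cv2.minAreaRect((P*1000).astype(np.float32))
    if w<h: w,h,a=h,w,a+90
    return np.array([x,y,w,h,(a+90)%180-90])
E
python3 - <<'E'
from h import *
for n,wc in(("top",(143,153)),("scene",(455,277))):
    c=dict(np.load(f"{n}0.npz")); im=c["pixels"]; print(n,"cam",-c["R"].T@c["t"])
    hsv=cv2.cvtColor(im,cv2.COLOR_RGB2HSV)
    r,g,b=[im[:,:,i].astype(int) for i in range(3)]
    m=((b>r+5)&(b>g)&(im.max(2)<75)&(im.max(2)>12)).astype(np.uint8)
    cs=cv2.findContours(m,0,cv2.CHAIN_APPROX_NONE)[0]
    for k in cs:
        if 200<cv2.contourArea(k)<1500:
            x,y,w,h=cv2.boundingRect(k)
            print((x,y,w,h),rect(c,k,.072).round(1))
    m=((hsv[:,:,1]<60)&(hsv[:,:,2]>90)).astype(np.uint8)
    m=cv2.morphologyEx(m,cv2.MORPH_CLOSE,np.ones((5,5)))
    for k in cv2.findContours(m,0,cv2.CHAIN_APPROX_NONE)[0]:
        if cv2.contourArea(k)>2500 and cv2.pointPolygonTest(k,wc,False)>0:
            P=plane(c,cv2.convexHull(k).reshape(-1,2),.072)[:,:2]*1000
            print("wheel",cv2.minEnclosingCircle(P.astype(np.float32)),rect(c,k,.072).round(1))
t=cv2.imread("pics/top0.png")[120:185,270:450]; s=cv2.imread("pics/scene0.png")[255:330,90:310]
a=cv2.resize(t,(792,286)); b=cv2.resize(s,(792,270)); cv2.imwrite("pics/crop0.png",np.vstack([a,b]))
E
```

```text
top cam [ 0.23419958 -0.04007556  1.15421319]
(281, 140, 24, 29) [564.9 -39.9  59.4  42.4 -16.2]
(352, 132, 22, 29) [ 582.4 -193.1   60.3   41.4   -9.4]
(422, 128, 21, 28) [ 592.6 -345.4   60.4   43.8   -5.2]
(0, 50, 22, 78) [728.4 608.2 189.9  51.3   7. ]
wheel ((570.3070068359375, 290.09759521484375), 90.03468322753906) [570.  290.4 178.8 177.7  30.6]
scene cam [ 0.9297404  -0.06496734  0.89632969]
(94, 287, 28, 29) [ 596.9 -346.1   52.8   39.5   -5.9]
(181, 278, 27, 29) [ 585.7 -193.1   51.6   39.2   -8.9]
(266, 266, 26, 30) [567.5 -38.4  52.5  38.9 -15.9]
(43, 244, 35, 29) [ 514.  -440.9   61.5   42.9  -45.4]
(195, 162, 20, 21) [ 313.9 -185.7   53.2   39.2   -3.4]
wheel ((567.8407592773438, 290.8502502441406), 89.43071746826172) [568.  291.3 176.9 175.8  54.9]
```

View pics/crop0.png

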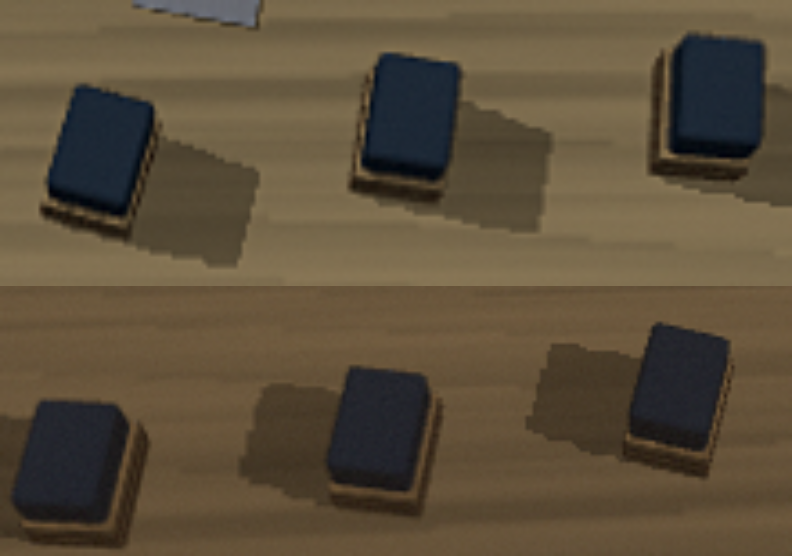

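The crop confirms the foam rectangles: A at about (567,-39,-16°), B at (584,-193,-9°) and C at (595,-346,-5.5°), with the wheel at (569,290).

```bash
cat > go.py <<'E'
import sys,numpy as np
from workcell import manip
from scipy.spatial.transform import Rotation as R
# go.py x y z [yaw of pad deg]
o=manip.get_obs(); r=R.from_quat(o["ee_rot"]); M=r.as_matrix()
t=np.array([float(v) for v in sys.argv[1:4]]); d=M.T@(t-o["position"])
print("clock",o["clock"],"pos",o["position"].round(4),"yaw",np.degrees(np.arctan2(M[1,1],M[0,1])).round(2)-90,"tilt",M[:,2].round(4),"F",o["ft_force"].round(2))
n=int(np.ceil(np.linalg.norm(d)/.048)); print("shift total",(d/.75).round(4),"rows",n,"per row",(d/.75/n).round(4))
if len(sys.argv)>4:
    w=float(sys.argv[4]); D=R.from_euler("z",w,degrees=True).as_matrix()@np.c_[[-1,0,0],[0,1,0],[0,0,-1]]
    v=(r.inv()*R.from_matrix(D)).as_rotvec(); print("turn total",(v/(np.pi/4)).round(4)); d2=D.T@(t-o["position"])
    print("shift after turn",(d2/.75).round(4),"per row",(d2/.75/n).round(4))
E
python3 go.py .567 -.039 .12 -16
```

```text
clock 0.1 pos [0.1827 0.5974 0.2306] yaw -17.0 tilt [-3.0e-04 -1.2e-03 -1.0e+00] F [-0.45 -0.02 -0.26]
shift total [-0.7381 -0.6613  0.1484] rows 16 per row [-0.0461 -0.0413  0.0093]
turn total [-0.0016  0.0001 -0.0223]
shift after turn [-0.7264 -0.6744  0.1475] per row [-0.0454 -0.0421  0.0092]
```

Emit:
{"api": "move_arm", "payload": {"motion": [[[-0.046,-0.0413,0],[0,0,0],-1],[[-0.046,-0.0413,0],[0,0,0],-1],[[-0.046,-0.0413,0],[0,0,0],-1],[[-0.046,-0.0413,0],[0,0,0],-1],[[-0.046,-0.0413,0],[0,0,0],-1],[[-0.046,-0.0413,0],[0,0,0],-1],[[-0.046,-0.0413,0],[0,0,0],-1],[[-0.046,-0.0413,0],[0,0,0],-1],[[-0.046,-0.0413,0],[0,0,0],-1],[[-0.046,-0.0413,0],[0,0,0],-1],[[-0.046,-0.0413,0],[0,0,0],-1],[[0,0,0],[0,0,0],-1]]}}

```text
clock: 1.3
position: [0.4485, 0.1547, 0.2313]
ee_rot: [0.152, 0.988, -0.001, 0.0]
ft_force: [-0.4, 0.1, -0.6]
grip_width: 0.001
grasp_force: 0.0
```

```bash
python3 go.py .567 -.039 .10 -16
```

```text
clock 1.3 pos [0.4485 0.1547 0.2313] yaw -17.519999999999996 tilt [ 7.0e-04 -1.3e-03 -1.0e+00] F [-0.35  0.07 -0.62]
shift total [-0.2282 -0.1986  0.1755] rows 6 per row [-0.038  -0.0331  0.0293]
turn total [-0.0013  0.0014 -0.0338]
shift after turn [-0.223  -0.2048  0.1751] per row [-0.0372 -0.0341  0.0292]
```

Emit:
{"api": "move_arm", "payload": {"motion": [[[0,0,0],[0,0,-0.034],-1],[[-0.0372,-0.0341,0.029],[0,0,0],-1],[[-0.0372,-0.0341,0.029],[0,0,0],-1],[[-0.0372,-0.0341,0.029],[0,0,0],-1],[[-0.0372,-0.0341,0.029],[0,0,0],-1],[[-0.0372,-0.0341,0.029],[0,0,0],-1],[[-0.0372,-0.0341,0.029],[0,0,0],-1],[[0,0,0],[0,0,0],-1],[[0,0,0],[0,0,0],-1]]}}

```text
clock: 2.2
position: [0.5659, -0.0309, 0.0997]
ee_rot: [0.134, 0.991, -0.0, -0.001]
ft_force: [0.4, 0.5, 0.8]
grip_width: 0.002
grasp_force: 0.0
```

```bash
python3 go.py .567 -.039 .062 -16;python3 - <<'E'
from h import *
from workcell import vision
c=vision.camera("scene"); cv2.imwrite("pics/s1.png",c["pixels"][:,:,::-1])
E
```

```text
clock 2.2 pos [ 0.5659 -0.0309  0.0997] yaw -15.400000000000006 tilt [-2.3e-03 -1.0e-04 -1.0e+00] F [0.4  0.5  0.85]
shift total [-0.0043 -0.01    0.0502] rows 1 per row [-0.0043 -0.01    0.0502]
turn total [-0.0009 -0.0028  0.0133]
shift after turn [-0.0043 -0.01    0.0502] per row [-0.0043 -0.01    0.0502]
```

View pics/s1.png

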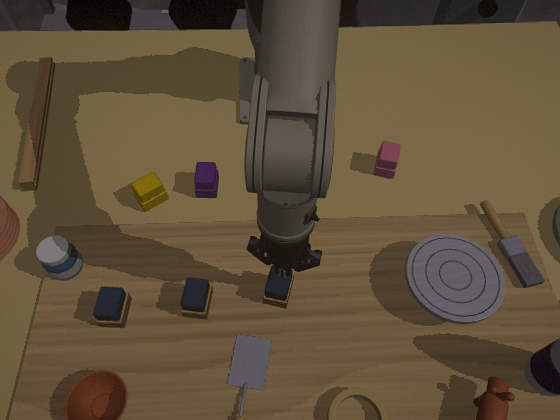

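The shut fingers stand over rest A (279,272), so I'll press gently.

Emit:
{"api": "move_arm", "payload": {"motion": [[[-0.004,-0.01,0.02],[0,0,0],-1],[[0,0,0.013],[0,0,0],-1],[[0,0,0.006],[0,0,0],-1],[[0,0,0.006],[0,0,0],-1],[[0,0,0.005],[0,0,0],-1],[[0,0,0],[0,0,0],-1],[[0,0,0],[0,0,0],-1],[[0,0,0],[0,0,0],-1],[[0,0,0],[0,0,0],-1]]}}

```text
clock: 3.15
position: [0.5675, -0.0395, 0.0636]
ee_rot: [0.135, 0.991, 0.0, 0.0]
ft_force: [-0.8, 1.6, 3.1]
grip_width: -0.0
grasp_force: 1.4
```

```bash
python3 go.py .567 -.039 .061
```

```text
clock 3.15 pos [ 0.5675 -0.0395  0.0636] yaw -15.469999999999999 tilt [ 5.e-04  4.e-04 -1.e+00] F [-0.8   1.59  3.12]
shift total [0.0008 0.0004 0.0034] rows 1 per row [0.0008 0.0004 0.0034]
```

Emit:
{"api": "move_arm", "payload": {"motion": [[[0,0,0.004],[0,0,0],-1],[[0,0,0],[0,0,0],-1],[[0,0,0],[0,0,0],-1],[[0,0,0],[0,0,0],-1]]}}

```text
clock: 3.55
position: [0.5677, -0.0396, 0.0605]
ee_rot: [0.135, 0.991, 0.0, 0.0]
ft_force: [0.5, 1.4, 3.4]
grip_width: -0.001
grasp_force: 1.7
```

Emit:
{"api": "move_arm", "payload": {"motion": [[[0,0,0],[0,0,0],-1]]}}

```text
clock: 3.65
position: [0.5677, -0.0396, 0.0605]
ee_rot: [0.135, 0.991, 0.0, 0.0]
ft_force: [0.9, 1.6, 2.7]
grip_width: 0.001
grasp_force: 1.7
```

Pressing 11.5 mm deep takes only about 3 N, and the last 3 mm added almost nothing, so A is the soft one. Next I'll rise, open and descend around it.

Emit:
{"api": "move_arm", "payload": {"motion": [[[0,0,-0.03],[0,0,0],-1],[[0,0,-0.03],[0,0,0],1],[[0,0,0],[0,0,0],1],[[0,0,0],[0,0,0],1],[[0,0,0],[0,0,0],1],[[0,0,0],[0,0,0],1],[[0,0,0],[0,0,0],1],[[0,0,0],[0,0,0],1]], "newtons": 40}}

```text
clock: 4.45
position: [0.5671, -0.0398, 0.1049]
ee_rot: [0.135, 0.991, -0.0, -0.0]
ft_force: [-0.5, -0.7, -0.4]
grip_width: 1.0
grasp_force: 0.0
```

```bash
python3 go.py .567 -.039 .015 -16
python3 - <<'E'
from h import *
from workcell import vision
c=vision.camera("wrist"); cv2.imwrite("pics/w1.png",c["pixels"][:,:,::-1])
E
```

```text
clock 4.45 pos [ 0.5671 -0.0398  0.1049] yaw -15.480000000000004 tilt [-7.e-04 -1.e-04 -1.e+00] F [-0.54 -0.69 -0.38]
shift total [0.0003 0.001  0.1198] rows 2 per row [0.0002 0.0005 0.0599]
turn total [-0.0004 -0.0008  0.0116]
shift after turn [0.0004 0.001  0.1199] per row [0.0002 0.0005 0.0599]
```

View pics/w1.png

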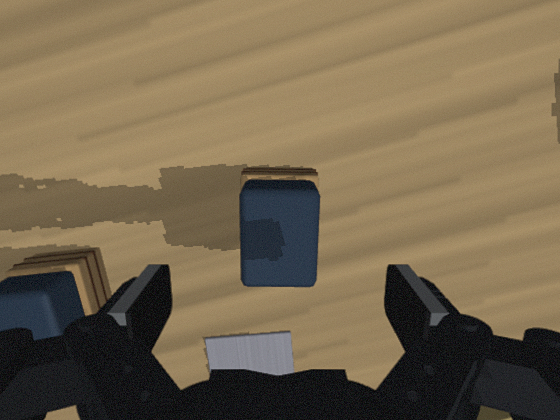

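The wrist view shows the rest at (280,232), square and centred between the fingers, which are at x≈165 and 390. I'll descend and grip.

Emit:
{"api": "move_arm", "payload": {"motion": [[[0,0.001,0.03],[0,0,0.012],1],[[0,0,0.03],[0,0,0],1],[[0,0,0.03],[0,0,0],1],[[0,0,0.02],[0,0,0],1],[[0,0,0.009],[0,0,0],1],[[0,0,0],[0,0,0],1],[[0,0,0],[0,0,0],1]]}}

```text
clock: 5.2
position: [0.5681, -0.039, 0.0168]
ee_rot: [0.139, 0.99, 0.0, 0.001]
ft_force: [-0.1, 1.2, -0.1]
grip_width: 0.996
grasp_force: 0.0
```

Emit:
{"api": "move_arm", "payload": {"motion": [[[0,0,0],[0,0,0],-1],[[0,0,0],[0,0,0],-1],[[0,0,0],[0,0,0],-1],[[0,0,0],[0,0,0],-1],[[0,0,0],[0,0,0],-1],[[0,0,0],[0,0,0],-1],[[0,0,0],[0,0,0],-1],[[0,0,0],[0,0,0],-1]], "newtons": 40}}

```text
clock: 6.0
position: [0.568, -0.0389, 0.0167]
ee_rot: [0.139, 0.99, 0.0, 0.0]
ft_force: [-1.4, 0.6, 6.0]
grip_width: 0.527
grasp_force: 42.1
```

Emit:
{"api": "move_arm", "payload": {"motion": [[[0,0,-0.02],[0,0,0],-1],[[0,0,-0.03],[0,0,0],-1],[[0,0,-0.04],[0,0,0],-1],[[0,0,-0.04],[0,0,0],-1],[[0,0,-0.03],[0,0,0],-1],[[0,0,0],[0,0,0],-1],[[0,0,0],[0,0,0],-1]]}}

```text
clock: 6.7
position: [0.5673, -0.0389, 0.1361]
ee_rot: [0.139, 0.99, 0.0, 0.0]
ft_force: [-0.2, 0.5, -2.9]
grip_width: 0.534
grasp_force: 42.0
```

```bash
python3 go.py .569 .290 .137
```

```text
clock 6.7 pos [ 0.5673 -0.0389  0.1361] yaw -16.010000000000005 tilt [ 3.e-04  4.e-04 -1.e+00] F [-0.2   0.52 -2.95]
shift total [ 0.1188  0.4221 -0.001 ] rows 7 per row [ 0.017   0.0603 -0.0001]
```

Emit:
{"api": "move_arm", "payload": {"motion": [[[0.005,0.018,0],[0,0,0],-1],[[0.0115,0.041,0],[0,0,0],-1],[[0.0115,0.041,0],[0,0,0],-1],[[0.0115,0.041,0],[0,0,0],-1],[[0.0115,0.041,0],[0,0,0],-1],[[0.0115,0.041,0],[0,0,0],-1],[[0.0115,0.041,0],[0,0,0],-1],[[0.0115,0.041,0],[0,0,0],-1],[[0.0115,0.041,0],[0,0,0],-1],[[0.0115,0.041,0],[0,0,0],-1],[[0.01,0.035,0],[0,0,0],-1],[[0,0,0],[0,0,0],-1]]}}

```text
clock: 7.9
position: [0.5665, 0.2961, 0.1339]
ee_rot: [0.136, 0.991, 0.0, -0.002]
ft_force: [-0.1, 1.3, -1.9]
grip_width: 0.531
grasp_force: 41.9
```

Emit:
{"api": "move_arm", "payload": {"motion": [[[0,0,0],[0,0,0],-1],[[0,0,0],[0,0,0],-1]]}}

```text
clock: 8.1
position: [0.569, 0.2889, 0.1351]
ee_rot: [0.14, 0.99, -0.001, -0.001]
ft_force: [-0.3, -0.1, -2.8]
grip_width: 0.53
grasp_force: 41.9
```

```bash
python3 go.py .569 .290 .078
python3 - <<'E'
from h import *
from workcell import vision
c=vision.camera("scene"); cv2.imwrite("pics/s2.png",c["pixels"][:,:,::-1])
E
```

```text
clock 8.1 pos [0.569  0.2889 0.1351] yaw -16.069999999999993 tilt [-0.0012 -0.0013 -1.    ] F [-0.34 -0.07 -2.84]
shift total [0.0004 0.0016 0.0762] rows 2 per row [0.0002 0.0008 0.0381]
```

View pics/s2.png

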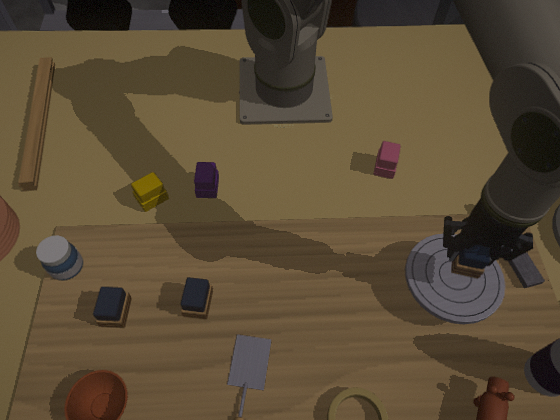

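The rest hangs upright in the gripper over the wheel at (475,258), and the two firm rests are untouched. Lowering.

Emit:
{"api": "move_arm", "payload": {"motion": [[[0,0.0015,0.02],[0,0,0],-1],[[0,0,0.025],[0,0,0],-1],[[0,0,0.02],[0,0,0],-1],[[0,0,0.008],[0,0,0],-1],[[0,0,0.003],[0,0,0],-1],[[0,0,0],[0,0,0],-1],[[0,0,0],[0,0,0],-1],[[0,0,0],[0,0,0],-1]]}}

```text
clock: 8.95
position: [0.5701, 0.2911, 0.0798]
ee_rot: [0.139, 0.99, 0.0, 0.0]
ft_force: [0.2, -0.7, -2.6]
grip_width: 0.531
grasp_force: 41.9
```

Emit:
{"api": "move_arm", "payload": {"motion": [[[0,0,0.002],[0,0,0],-1],[[0,0,0.002],[0,0,0],-1],[[0,0,0],[0,0,0],-1],[[0,0,0],[0,0,0],-1]]}}

```text
clock: 9.35
position: [0.57, 0.291, 0.0768]
ee_rot: [0.139, 0.99, 0.0, 0.0]
ft_force: [-3.1, -0.1, 6.9]
grip_width: 0.529
grasp_force: 42.8
```

Contact. Opening and rising, then closing for the press.

Emit:
{"api": "move_arm", "payload": {"motion": [[[0,0,-0.001],[0,0,0],1],[[0,0,0],[0,0,0],1],[[0,0,0],[0,0,0],1],[[0,0,0],[0,0,0],1],[[0,0,0],[0,0,0],1],[[0,0,0],[0,0,0],1],[[0,0,-0.02],[0,0,0],1],[[0,0,-0.04],[0,0,0],1],[[0,0,-0.04],[0,0,0],1],[[0,0,-0.04],[0,0,0],1],[[0,0,0],[0,0,0],1],[[0,0,0],[0,0,0],1]]}}

```text
clock: 10.55
position: [0.5701, 0.291, 0.1833]
ee_rot: [0.139, 0.99, 0.001, 0.001]
ft_force: [0.9, -0.1, -0.8]
grip_width: 0.999
grasp_force: 0.0
```

```bash
python3 go.py .57 .291 .15 -16
python3 - <<'E'
from h import *
from workcell import vision
c=vision.camera("wrist"); cv2.imwrite("pics/w2.png",c["pixels"][:,:,::-1])
im=c["pixels"].astype(int); r,g,b=im[...,0],im[...,1],im[...,2]
m=((b>r+15)&(b>g)).astype(np.uint8)
for k in cv2.findContours(m,0,cv2.CHAIN_APPROX_NONE)[0]:
    if cv2.contourArea(k)>1500: print(cv2.boundingRect(k),rect(c,k,.132).round(1))
E
```

```text
clock 10.55 pos [0.5701 0.291  0.1833] yaw -16.019999999999996 tilt [ 0.0017  0.0013 -1.    ] F [ 0.9  -0.13 -0.76]
shift total [ 0.0002 -0.0001  0.0443] rows 1 per row [ 0.0002 -0.0001  0.0443]
turn total [ 0.0022  0.0016 -0.0004]
shift after turn [ 0.0002 -0.0001  0.0443] per row [ 0.0002 -0.0001  0.0443]
(241, 174, 74, 96) [566.9 293.4  57.2  40.8 -16.1]
```

View pics/w2.png

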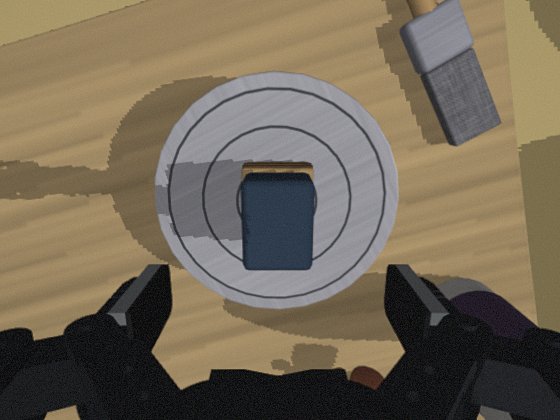

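The wrist view shows the rest standing upright at (278,222), in the middle of the wheel. I'll shut the fingers and press.

Emit:
{"api": "move_arm", "payload": {"motion": [[[0,0,0],[0,0,0],-1],[[0,0,0],[0,0,0],-1],[[0,0,0],[0,0,0],-1],[[0,0,0],[0,0,0],-1],[[0,0,0],[0,0,0],-1],[[0,0,0],[0,0,0],-1],[[0,0,0],[0,0,0],-1],[[0,0,0.03],[0,0,0],-1],[[0,0,0.025],[0,0,0],-1],[[0,0,0],[0,0,0],-1],[[0,0,0],[0,0,0],-1]]}}

```text
clock: 11.7
position: [0.5698, 0.2908, 0.141]
ee_rot: [0.139, 0.99, -0.0, -0.0]
ft_force: [0.4, 0.3, 0.4]
grip_width: 0.0
grasp_force: 0.0
```

Emit:
{"api": "move_arm", "payload": {"motion": [[[0,0,0.01],[0,0,0],-1],[[0,0,0.006],[0,0,0],-1],[[0,0,0.006],[0,0,0],-1],[[0,0,0.006],[0,0,0],-1],[[0,0,0],[0,0,0],-1],[[0,0,0],[0,0,0],-1],[[0,0,0],[0,0,0],-1],[[0,0,0],[0,0,0],-1],[[0,0,0],[0,0,0],-1]]}}

```text
clock: 12.6
position: [0.5699, 0.291, 0.1198]
ee_rot: [0.139, 0.99, 0.0, 0.0]
ft_force: [2.0, 1.2, 2.6]
grip_width: 0.003
grasp_force: 1.8
```

Emit:
{"api": "move_arm", "payload": {"motion": [[[0,0,0],[0,0,0],-1],[[0,0,0],[0,0,0],-1],[[0,0,0],[0,0,0],-1],[[0,0,-0.01],[0,0,0],-1],[[0,0,-0.02],[0,0,0],-1],[[0,0,-0.04],[0,0,0],-1],[[0,0,-0.04],[0,0,0],-1],[[0,0,-0.04],[0,0,0],-1],[[0,0,0],[0,0,0],-1],[[0,0,0],[0,0,0],-1],[[0,0,0],[0,0,0],-1],[[0,0,0],[0,0,0],-1]]}}

```text
clock: 13.8
position: [0.5691, 0.2906, 0.2309]
ee_rot: [0.139, 0.99, -0.001, -0.001]
ft_force: [-0.0, -0.1, -0.0]
grip_width: 0.004
grasp_force: 0.0
```

Run:
```python
from h import *
from workcell import vision
for n in("wrist","scene"):
    c=vision.camera(n); im=c["pixels"].astype(int); r,g,b=im[...,0],im[...,1],im[...,2]
    m=((b>r+(15 if n=="wrist" else 5))&(b>g)&(im.max(2)<(255 if n=="wrist" else 75))&(im.max(2)>12)).astype(np.uint8)
    for k in cv2.findContours(m,0,cv2.CHAIN_APPROX_NONE)[0]:
        if cv2.contourArea(k)>(1500 if n=="wrist" else 400): print(n,cv2.boundingRect(k),rect(c,k,.132 if n=="wrist" else .072).round(1))
```

```text
wrist (250, 164, 60, 80) [567.8 293.3  57.5  41.  -16.1]
scene (94, 287, 28, 29) [ 596.9 -346.5   52.7   39.6   -4.4]
scene (181, 278, 27, 29) [ 585.5 -193.    51.6   39.7   -9. ]
scene (454, 246, 25, 33) [541.8 318.5  60.8  43.3 -16.5]
```

All three rests are upright and in place, and the arm is clear.

```bash
python3 -c "
from workcell import order; print(order.hand_in())"
```

```text
the job is handed in; nothing more can be done
None
```

I handed the job in (no verdict was returned): the rest nearest the wheel was the soft one (about 3 N at 11–12 mm, before and after the move) and stands foam up within about 4 mm of the wheel's centre; I never pressed or moved the other two, whose firmness is therefore inferred.

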